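# Tilt check of a sample tin

## Robot

A 6-joint arm with a two-finger parallel gripper is mounted at the origin on a cart in front of the work surface, level with it; the furniture and walls round the work are solid. World frame = base frame: x ahead of the robot, y to its left, z up, the work surface at z = 0. Lengths are in m, angles in rad, forces in N, time in s.
With the tool pointing down it reaches from about 0.35 to 0.85 m from the base axis. Payload 8.1 kg.
Tool frame: the origin (TCP) lies on the centre line of the jaws, within the pads' length; the fingertips stand 19 mm ahead of it and the grasp point (between the pads) is the TCP (robot.tips_ahead is the distance from the TCP to the fingertips, in m); y points along the fingers, z is the direction in which the jaws open and shut, and the axes are right-handed (so a half turn about y gives the same grasp; the last joint's range is limited). The gripper opens to 93 mm and grips with 3 to 60 N. Pads are 15 mm wide; open, the fingers measure 128 mm over their backs; the gripper's body (75 mm by 188 mm) begins 65 mm behind the grasp point.
Start: joints at [-1.406, 0.13, 1.488, -0, 1.523, -0.085], TCP at [0.148, -0.581, 0.238] pointing down, gripper open.
Joint ranges: [-2.96, 2.96], [-0.89, 2.26], [0.02, 2.5], [-1.34, 4.48], [0, 2.73], [-2.66, 2.66]. Speed limits (rad/s): [2.39, 2.39, 2.79, 3.14, 3.14, 3.14].

## Interface

Orientations are given as a rotation vector (axis times angle).
In Python, from plant import robot, imaging, models gives the robot as it stands.
- The arm moves only by the tool carry_out, never from a script. Its argument "motion" is one flat list of numbers, 7 for each row, row after row: the shift along the tool's x, y, z in m, then the turn, a rotation vector about the tool's x, y, z in degrees, then the opening, from -1 (shut) to 1 (fully open). A call has exactly 5 rows; each row shifts and turns the pose as measured when the row begins, along the tool's axes as they then stand; what a row does not reach is not made up. A row lasts 1/10 s, in which the tool goes at most 50 mm and 8.59 degrees, less where a joint would pass 70% of its speed; a pose out of reach is approached as far as the arm can. A call is refused whole if a number of a shift passes 0.05 or a number of a turn 8.59, either way. A call with a gripper value outside its range is refused whole. The fingers move at their own pace and stop on an object; "squeeze" is the grip in N (left out, the last holds). Time passes only in rows, so rows that do not move let the fingers close, or fill a call up. It gives the time, the measured TCP pose, the force and the opening at its end, in the units of the state.
- robot.read_state(): the state, without advancing time (a new reading comes with each control period).
- imaging.read_camera(name): name is "side" or "top" or "wrist"; returns the picture (384x512x3 uint8, blue, green, red); there is no depth.
- imaging.camera_model(name): a dict with "K" (3x3 intrinsics, pixels), "position" and "orientation" of the camera in the world. Camera axes: x right, y down, z forward; pixel columns grow to the right and rows downward; lengths in m; the calibration is good to about 2 mm. A picture is of the moment at which its call begins: read the wrist's pose just before it. camera_model takes no time and is no camera call; for the wrist camera it gives the pose at the moment of the call.
- robot.close_job(): hands the job in, once; it reports no verdict.
Trained networks look in the newest picture that a camera, given by its name, has taken for a name from the list of things; names that differ only in an ending like _2 or _b are one class to them, and where a whole thing is asked for, a point or a joint stands for the part that bears it (a point fixed in the world has none). Each returns a list of dicts, best first, with "confidence" (0 to 1); they miss things now and then, are a little off and sometimes report something else, mostly with a low value. They report only what shows in the picture. A call takes as long as a camera call. They do not tell look-alikes from the thing itself.
- models.outline_of(camera, thing): "pixels" (384x512 bool, what is visible of it) and "pixel" ([column, row] in pixels, amid what is visible of it).
The state is a dict: "t": time; "q": joint angles; "dq": joint speeds; "joint_torque": joint torques, N m; "tool_pos": TCP position; "orientation": TCP orientation; "force": force on the tool from outside, world axes, zero at the start; "wrist_torque": the same for the moment, N m; "opening": finger opening in m.
Only numpy, scipy, OpenCV 4.12 (cv2) and the standard library are available. Lean on these libraries where they do the work, as an engineer would, in place of code of your own. Each camera call takes 0.05 s, during which the arm holds its last target.

## Task

Two hinged tilt-check trays stand side by side. By its black bar, tilt the tray that holds the moisture tin up to about 30 degrees, hold it there for two seconds, then lower it gently back to level and let go. The tin must stay in the tray, and the empty tray must stay down.

Things in the scene. Friction and masses are not known exactly. Their poses are not given: they have to be found in the camera images.
- loaded_bar (a point): Middle of the black round bar (10 mm thick, 84 mm long, free all round between its two end rods) at the front of the tray with the tin; tray level: 72 mm above the table, 38 mm above the tray's rim. Axes turn with the tray: y along bar and hinge, x from the bar over the tray, z up. The hinge axis lies 190 mm along +x and 44 mm below this point, so the bar swings up and towards the hinge.
- loaded_tray (a joint): Tilt of the tray with the tin, rad: 0 level on its base, growing as the bar is raised; 0.52 is 30 degrees, stop at 1.1. Open aluminium box 150 x 96 mm, walls 14 mm, 25 to 175 mm from the bar; 0.35 kg, swings freely and falls if let go. Its fixed base, 200 x 120 mm, has an upright arc marked every 10 degrees (longest mark 30) along one side.
- tin_centre (a point): Centre (19 mm above its underside) of the closed white moisture tin lying loose in that tray: round, 57 mm in diameter, 38 mm high, z up out of the lid. Two like tins stand apart on the table.
- empty_tray (a joint): Tilt of the other, like tray, which is empty, rad: 0 level. It stands 180 to 320 mm to the left or right of the loaded one.
Things that resemble listed ones, but are neither listed nor needed, are in the scene too. Leave any green look-alike of the part that bears loaded_bar alone. What is shaped like the part that bears tin_centre but turquoise is not meant.

How it is judged:
By the outcome, as a careful person would: the job done as asked, in the order asked, and still so for the second after the job is handed in, with the robot touching nothing.
It also fails if it takes over 42 s, if anything falls off the work surface, if the arm or the gripper's body presses on something with over 40 N, if the wrist force passes 120 N, or if a joint passes its speed limit or range.

## Working session

There is one attempt and no reset: what is moved stays moved. The work goes in short steps, Python scripts to look and compute and a tool call to move; the robot and the scene stay as the last step left them, time stands still between calls to the robot, and variables do not carry over. Pictures are saved under pics/ and viewed, and the job is handed in when it is done.

Besides the shell and the picture viewer there is one more tool, called after ">>>" as name(argument=value, ...), one argument or row to a line, values as JSON. carry_out: Moves the arm, as the interface text tells. Its arguments: {"type":"object","properties":{"motion":{"type":"array","items":{"type":"number"}},"squeeze":{"type":"number"}},"required":["motion"]}

```bash
ls; mkdir -p pics
python3 - <<'E'
from plant import robot, imaging, models
import cv2, numpy as np
print(robot.read_state())
for c in ["side","top","wrist"]:
    im=imaging.read_camera(c); cv2.imwrite(f"pics/{c}0.png",im)
    m=imaging.camera_model(c); print(c,m)
    for th in ["loaded_bar","tin_centre","loaded_tray"]:
        for d in models.outline_of(c,th): print(c,th,round(d['confidence'],2),d['pixel'],d['pixels'].sum())
print(robot.read_state()['t'])
E
```

```text
pics
{'t': 0.0, 'q': array([-1.40638396e+00,  1.31145120e-01,  1.48928988e+00, -1.16780785e-07,
        1.52297582e+00, -8.54203747e-02]), 'dq': array([ 0.00186184, -0.00030333, -0.00020778,  0.00180172,  0.00205297,
       -0.00106273]), 'joint_torque': array([-1.91980573e-03, -5.59846365e+01, -4.91760242e+01,  7.68728298e-02,
        3.55893234e-02, -1.74157681e-04]), 'tool_pos': array([ 0.14826745, -0.58084267,  0.23659117]), 'orientation': array([-0.26232926,  2.09041391, -2.08658983]), 'force': array([-1.25535053,  0.68933164, -0.12593573]), 'wrist_torque': array([ 0.02781827, -0.0587929 , -0.00706107]), 'opening': 0.09319888961990297}
side {'K': array([[349.43896789,   0.        , 252.30463781],
       [  0.        , 349.43896789, 193.5902921 ],
       [  0.        ,   0.        ,   1.        ]]), 'position': array([0.54415976, 0.29472608, 0.64710796]), 'orientation': array([ 0.05096165, -2.9000043 ,  1.2028685 ])}
side loaded_bar 0.8 [247.5, 179.4] 1560
side loaded_bar 0.62 [344.7, 198.2] 2487
side tin_centre 0.84 [237.0, 177.8] 457
side tin_centre 0.58 [262.4, 147.1] 364
side
[... 322 characters left out ...]
187518 ,  1.24681864]), 'orientation': array([-2.17252412,  2.18368418, -0.10248448])}
top loaded_bar 0.98 [275.4, 162.4] 2127
top loaded_bar 0.79 [244.8, 259.7] 2641
top tin_centre 0.72 [326.4, 186.1] 416
top tin_centre 0.62 [268.9, 155.3] 394
top loaded_tray 0.87 [245.2, 261.5] 2655
top loaded_tray 0.84 [277.3, 160.9] 2087
wrist {'K': array([[322.12248865,   0.        , 260.86156838],
       [  0.        , 322.12248865, 190.34976792],
       [  0.        ,   0.        ,   1.        ]]), 'position': array([ 0.21171537, -0.56443393,  0.38516991]), 'orientation': array([ 2.32320132, -1.80414339, -0.22174912])}
wrist loaded_bar 0.83 [40.1, 13.9] 1288
wrist loaded_tray 0.73 [33.4, 7.8] 1275
0.6
```

View pics/top0.png

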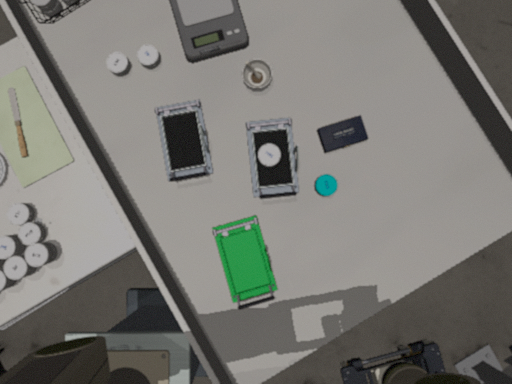

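View pics/side0.png

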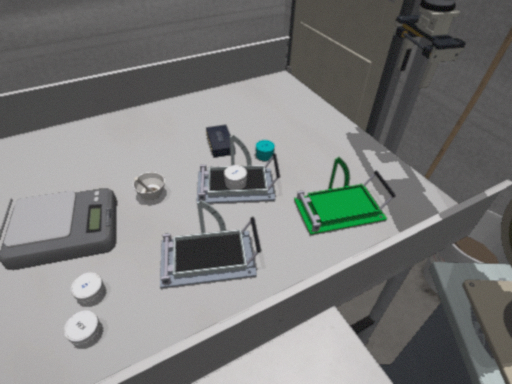

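View pics/wrist0.png

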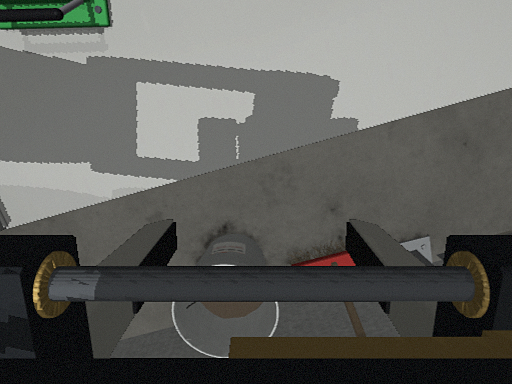

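Top view: the white tin in the grey tray is at (269,155), with its bar near (278,193). The other grey tray at (185,140) is empty. The green tray at (245,260) and the turquoise tin at (326,186) are look-alikes to leave alone. The grey tray holding the white tin is the one that fits; I'll confirm it in an enlarged crop.

```bash
cat > h.py <<'E'
import numpy as np, cv2
from scipy.spatial.transform import Rotation as R
def ray(m,px):
    d=np.linalg.inv(m['K'])@np.array([px[0],px[1],1.]); return R.from_rotvec(m['orientation']).apply(d)
def atz(m,px,z):
    d=ray(m,px); p=np.array(m['position']); return p+d*(z-p[2])/d[2]
def proj(m,P):
    c=R.from_rotvec(m['orientation']).inv().apply(np.atleast_2d(P)-m['position']); u=c@np.array(m['K']).T
    return u[:,:2]/u[:,2:]
E
python3 - <<'E'
from plant import robot, imaging, models
from h import *
im=cv2.imread("pics/top0.png"); a=im[105:210,235:345]; a=cv2.resize(a,None,fx=5,fy=5,interpolation=cv2.INTER_CUBIC)
cv2.imwrite("pics/ctop.png",a)
im=cv2.imread("pics/side0.png"); a=im[130:215,185:300]; a=cv2.resize(a,None,fx=6,fy=6,interpolation=cv2.INTER_CUBIC)
cv2.imwrite("pics/cside.png",a)
m=imaging.camera_model("top")
for px,z in [((268,155),.06),((278,194),.072),((185,140),.03),((245,260),.03),((343,133),.0),((257,74),.0),((326,185),.038)]: print(px,atz(m,px,z).round(3))
E
```

```text
(268, 155) [ 0.598 -0.361  0.06 ]
(278, 194) [ 0.499 -0.384  0.072]
(185, 140) [ 0.643 -0.147  0.03 ]
(245, 260) [ 0.334 -0.301  0.03 ]
(343, 133) [ 0.665 -0.563  0.   ]
(257, 74) [ 0.827 -0.335  0.   ]
(326, 185) [ 0.523 -0.509  0.038]
```

View pics/ctop.png

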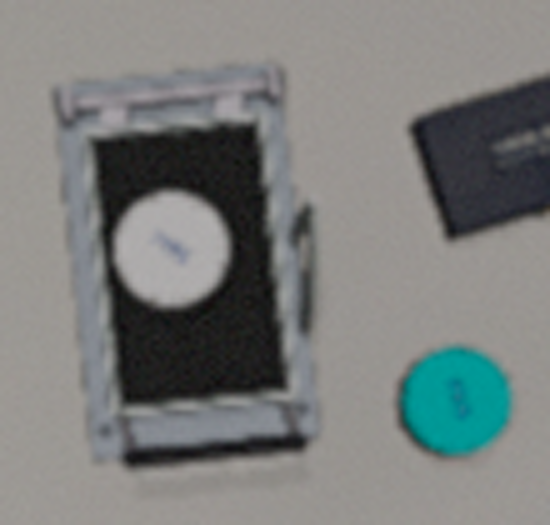

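View pics/cside.png

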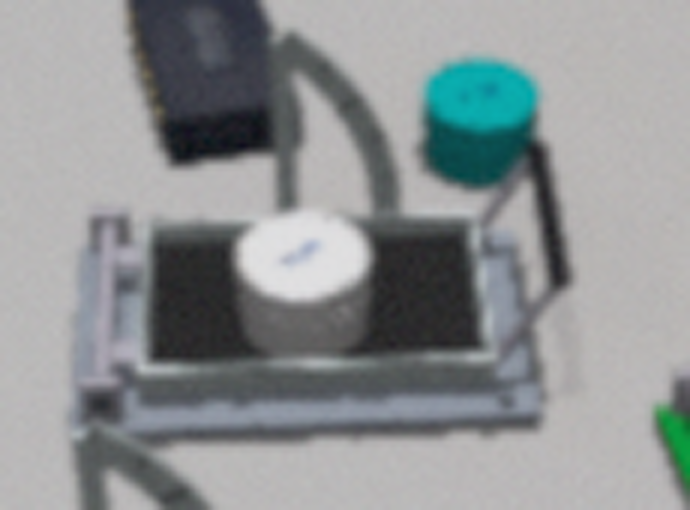

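The crops confirm it: the grey tray with the white tin, bar in front between about (260,196) and (296,194) in the top view. Next I triangulate the bar and plan the pose.

Run:
```python
from plant import robot, imaging, models
from h import *
from scipy.optimize import least_squares
T=imaging.camera_model("top"); S=imaging.camera_model("side")
print(atz(T,(260.2,196.2),.072),atz(T,(296,193.6),.072))
print(atz(S,(274.7,154.5),.072),atz(S,(278.8,176.7),.072))
def f(p):
    x,y,w=p; c=np.array([x,y,.072]); d=np.array([-np.sin(w),np.cos(w),0])*.042
    e=np.array([c+d,c-d])
    return np.r_[(proj(T,e)-[[260.4,196.2],[295.8,193.6]]).ravel(),(proj(S,e)-[[278.8,176.7],[274.7,154.5]]).ravel()]
r=least_squares(f,[.5,-.38,0]); print(r.x,r.fun.round(1))
x,y,w=r.x
print("tin",atz(T,(235+172/5,105+248/5),.06))
ex=np.array([np.cos(w),np.sin(w),0]);ey=np.array([-np.sin(w),np.cos(w),0]);ez=np.array([0,0,1.])
# model overlay
c=np.array([x,y,.072])
def P(a,b,z): return c+a*ex+b*ey+(z-.072)*ez
for cam,m in(("top",T),("side",S)):
    im=cv2.imread(f"pics/{cam}0.png"); im=cv2.resize(im,None,fx=4,fy=4)
    pts=[P(0,.042,.072),P(0,-.042,.072)]+[P(a,b,.034) for a in(.025,.175) for b in(.048,-.048)]+[P(.19,.05,.028),P(.19,-.05,.028)]
    for u in proj(m,pts): cv2.circle(im,tuple(int(v) for v in (u+.5)*4-.5),4,(0,0,255),1)
    o=proj(m,[P(.1,0,.05)])[0]*4
    a=im[int(o[1])-220:int(o[1])+220,int(o[0])-250:int(o[0])+250]; cv2.imwrite(f"pics/ov_{cam}.png",a)
s=robot.read_state(); Rt=R.from_rotvec(s['orientation'])
print("tool axes cols\n",Rt.as_matrix().round(3))
for sg in(1,-1):
    M=np.column_stack([sg*-ey,-ez,sg*ex]) ; 
    if np.linalg.det(M)<0: M=np.column_stack([sg*ey,-ez,sg*ex])
    d=(Rt.inv()*R.from_matrix(M)).as_rotvec(degrees=True); print(sg,np.linalg.det(M),d.round(2)); print(M.round(3))
    print("shift tool", Rt.inv().apply(c-s['tool_pos']).round(4))
```

```text
[ 0.49367482 -0.34027076  0.072     ] [ 0.49968061 -0.42913192  0.072     ]
[ 0.49854969 -0.42913766  0.072     ] [ 0.48988037 -0.34270469  0.072     ]
[ 0.49545771 -0.38495969  0.08581269] [ 1.   0.7 -0.7  0.3 -0.8 -0.1 -0.2  0.6]
tin [ 0.59932298 -0.36439826  0.06      ]
tool axes cols
 [[-0.969  0.     0.247]
 [-0.247 -0.    -0.969]
 [ 0.    -1.     0.   ]]
1 1.0 [ -0.  -80.6   0. ]
[[ 0.086 -0.     0.996]
 [-0.996 -0.     0.086]
 [-0.    -1.     0.   ]]
shift tool [-0.3849  0.1657 -0.1045]
-1 1.0 [-0.  99.4 -0. ]
[[-0.086 -0.    -0.996]
 [ 0.996 -0.    -0.086]
 [ 0.    -1.    -0.   ]]
shift tool [-0.3849  0.1657 -0.1045]
```

```bash
python3 -c "
import cv2,numpy as np
a=cv2.imread('pics/ov_top.png');b=cv2.imread('pics/ov_side.png')
cv2.imwrite('pics/ov.png',cv2.resize(np.hstack([a,b]),(800,352)))"
```

```text
(no output)
```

View pics/ov.png

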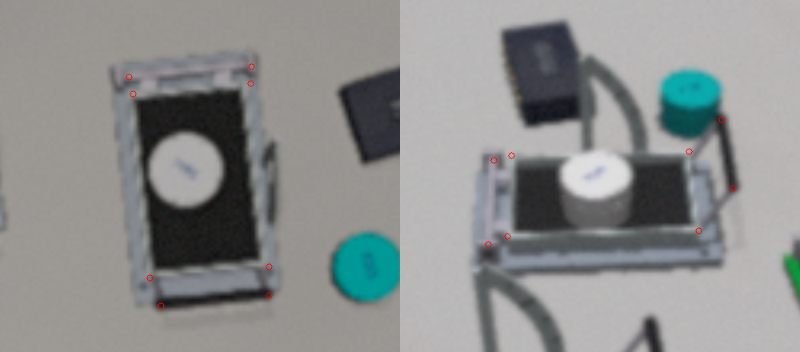

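```bash
cat >> h.py <<'E'
def goalR(w,tilt=0.):
    ex=np.array([np.cos(w),np.sin(w),0]);ey=np.array([-np.sin(w),np.cos(w),0])
    return R.from_rotvec(ey*tilt)*R.from_matrix(np.column_stack([-ey,[0,0,-1.],ex]))
def plan(s,pos,Rg,n):
    R0=R.from_rotvec(s['orientation']); d=(R0.inv()*Rg).as_rotvec(); dp=(np.array(pos)-s['tool_pos'])/n
    print("total dp",(dp*n).round(4),"turn",np.degrees(d).round(2))
    for k in range(n):
        Rk=R0*R.from_rotvec(d*k/n); print(Rk.inv().apply(dp).round(4), np.degrees(d/n).round(2))
E
python3 - <<'E'
from plant import robot
from h import *
plan(robot.read_state(),[.4955,-.385,.16],goalR(.0858),10)
E
```

```text
total dp [ 0.3471  0.1964 -0.0777] turn [ -0.  -80.6   0. ]
[-0.0385  0.0078 -0.0104] [-0.   -8.06  0.  ]
[-0.0396  0.0078 -0.0049] [-0.   -8.06  0.  ]
[-0.0399  0.0078  0.0006] [-0.   -8.06  0.  ]
[-0.0394  0.0078  0.0062] [-0.   -8.06  0.  ]
[-0.0381  0.0078  0.0117] [-0.   -8.06  0.  ]
[-0.0361  0.0078  0.0169] [-0.   -8.06  0.  ]
[-0.0334  0.0078  0.0218] [-0.   -8.06  0.  ]
[-0.03    0.0078  0.0263] [-0.   -8.06  0.  ]
[-0.026   0.0078  0.0302] [-0.   -8.06  0.  ]
[-0.0215  0.0078  0.0336] [-0.   -8.06  0.  ]
```

>>> carry_out(
  motion=[-0.0385, 0.004, -0.0104, 0, -8, 0, 1, -0.0396, 0.006, -0.005, 0, -8, 0, 0.5, -0.04, 0.008, 0.0006, 0, -8, 0, 0.07, -0.0394, 0.008, 0.006, 0, -8, 0, 0.07, -0.038, 0.008, 0.0117, 0, -8, 0, 0.07],
  squeeze=20,
)

```text
t: 1.1
tool_pos: [0.3223, -0.4835, 0.2044]
orientation: [-0.86, 1.638, -1.647]
force: [0.5, -0.2, -0.1]
opening: 0.0658
```

Run:
```python
from plant import robot
from h import *
s=robot.read_state();print(s['t'],s['tool_pos'],s['opening'],s['dq'])
plan(s,[.4955,-.385,.16],goalR(.0858),5)
```

```text
1.1 [ 0.3222524  -0.48345794  0.20441616] 0.06575470319986945 [ 0.71053845  0.08366059  0.0597243  -0.003926   -0.15252598 -0.73215326]
total dp [ 0.1732  0.0985 -0.0444] turn [ -0.09 -39.78   0.29]
[-0.036   0.0088  0.0171] [-0.02 -7.96  0.06]
[-0.0333  0.0088  0.022 ] [-0.02 -7.96  0.06]
[-0.0299  0.0088  0.0264] [-0.02 -7.96  0.06]
[-0.026   0.0089  0.0303] [-0.02 -7.96  0.06]
[-0.0215  0.0089  0.0336] [-0.02 -7.96  0.06]
```

>>> carry_out(
  motion=[-0.036, 0.0088, 0.0171, 0, -8, 0, 0.07, -0.0333, 0.0088, 0.022, 0, -8, 0, 0.07, -0.03, 0.0088, 0.0264, 0, -8, 0, 0.07, -0.026, 0.0088, 0.0303, 0, -8, 0, 0.07, -0.0215, 0.0088, 0.0336, 0, -7.8, 0, 0.07],
)

```text
t: 1.6
tool_pos: [0.5013, -0.378, 0.1594]
orientation: [-1.266, 1.119, -1.13]
force: [-0.1, -0.4, 0.4]
opening: 0.0496
```

Run:
```python
from plant import robot, imaging, models
from h import *
s=robot.read_state();print(s['t'],s['tool_pos'],s['opening'],s['dq'],s['q'])
s=robot.read_state(); m=imaging.camera_model("wrist"); im=imaging.read_camera("wrist"); m2=imaging.camera_model("wrist")
print(m['position'],m2['position'],m2['orientation']); cv2.imwrite("pics/w1.png",im)
c=np.array([.4955,-.385,.072]); ey=np.array([-np.sin(.0858),np.cos(.0858),0])
print(proj(m2,[c+.042*ey,c,c-.042*ey]).round(1))
s=robot.read_state();plan(s,[.4955,-.385,.16],goalR(.0858),1)
```

```text
1.6 [ 0.5013264  -0.37799116  0.15943404] 0.04958049036159324 [ 0.6481596   0.44246724 -0.34327231 -0.00699472 -0.10755561 -0.76183451] [-0.72517456  0.24549194  1.50263193 -0.00445383  1.38695974 -0.84013597]
[ 0.49259372 -0.3105551   0.30654594] [ 0.49569728 -0.30662126  0.30485122] [2.88927075 0.18517319 0.02561593]
[[248.7 159.8]
 [246.9 214.6]
 [245.2 265. ]]
total dp [-0.0099 -0.0115  0.0025] turn [-0.15  2.41  0.25]
[ 0.0102 -0.0025 -0.0113] [-0.15  2.41  0.25]
```

View pics/w1.png

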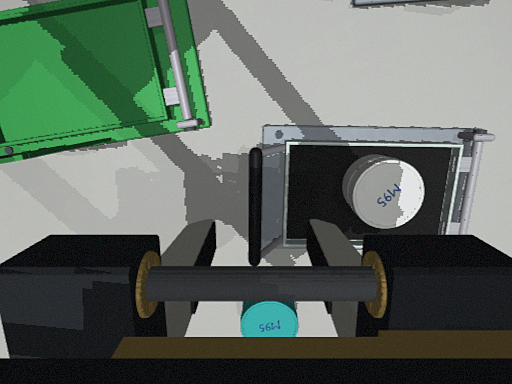

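Wrist view: the bar runs from about (257,149) to (254,265), with the white tin in the tray at (388,192). The arm was still settling, so I'll re-measure at rest.

Run:
```python
from plant import robot, imaging, models
from h import *
m=imaging.camera_model("wrist"); im=imaging.read_camera("wrist"); cv2.imwrite("pics/w2.png",im)
s=robot.read_state(); print(s['dq'].round(3), s['t'])
c=np.array([.4955,-.385,.072]); ey=np.array([-np.sin(.0858),np.cos(.0858),0])
print(proj(m,[c+.042*ey,c,c-.042*ey]).round(1))
g=cv2.cvtColor(im,cv2.COLOR_BGR2GRAY)
k=(g<45).astype(np.uint8); k[:, :225]=0; k[:,275:]=0; k[255:]=0;k[:130]=0
n,l,st,ce=cv2.connectedComponentsWithStats(k); i=1+np.argmax(st[1:,4]); print(st[i])
pts=[]
for r in range(st[i,1]+6,250,4):
    cs=np.where(l[r]==i)[0]; 
    if len(cs): pts.append((cs.mean(),r,len(cs)))
pts=np.array(pts); print(pts[::4].round(1))
W=np.array([atz(m,p[:2],.072) for p in pts]); 
v=np.polyfit(W[:,1],W[:,0],1); print("yaw",np.arctan(-v[0]),"x at y=-.385",np.polyval(v,-.385), "top end",atz(m,(pts[0,0],st[i,1]),.072), "res",np.std(W[:,0]-np.polyval(v,W[:,1])))
plan(s,[.4955,-.385,.16],goalR(.0858),1)
cv2.imwrite("pics/w2c.png",cv2.resize(im[100:300,180:480],None,fx=2.6,fy=2.6))
```

```text
[-0.069 -0.03   0.013 -0.038  0.02   0.074] 1.7
[[248.7 159.8]
 [246.9 214.6]
 [245.2 265. ]]
[ 242  154   14  101 1228]
[[248.9 160.   11. ]
 [249.  176.   13. ]
 [248.5 192.   12. ]
 [248.  208.   13. ]
 [248.  224.   13. ]
 [247.5 240.   12. ]]
yaw 0.10012384018461964 x at y=-.385 0.4965035071892533 top end [ 0.49155068 -0.33893218  0.072     ] res 0.00017690159053774054
total dp [-0.0076 -0.0099  0.0021] turn [-0.05  1.91  0.28]
[ 0.0089 -0.0021 -0.0087] [-0.05  1.91  0.28]
```

View pics/w2c.png

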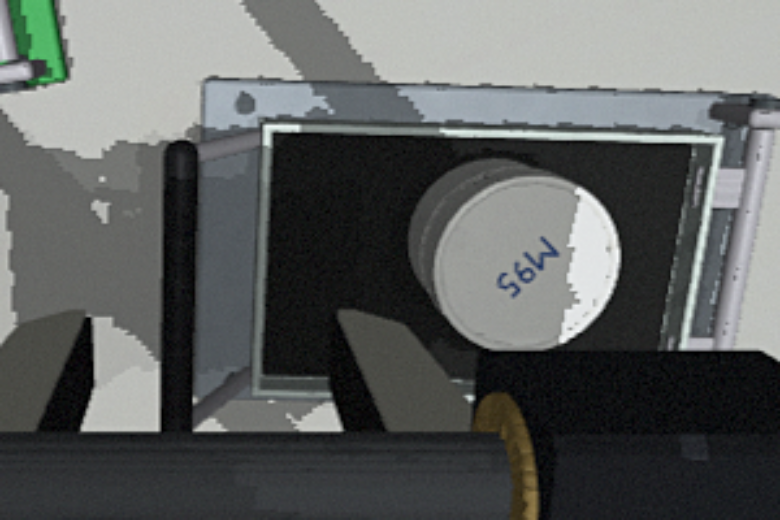

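Both views agree: bar at (0.496, -0.384, 0.072), yaw ≈ 0.097. I'll align first, then descend.

Run:
```python
from plant import robot
from h import *
s=robot.read_state(); plan(s,[.4962,-.384,.072],goalR(.097),1)
```

```text
total dp [-0.0069 -0.0089 -0.0859] turn [-0.05  1.27  0.28]
[ 0.0076  0.0859 -0.0079] [-0.05  1.27  0.28]
```

>>> carry_out(
  motion=[0.004, 0.004, -0.004, 0, 0.7, 0.15, 0.07, 0.0036, 0.01, -0.0039, 0, 0.57, 0.13, 0.07, 0, 0.015, 0, 0, 0, 0, 0.07, 0, 0.014, 0, 0, 0, 0, 0.07, 0, 0.007, 0, 0, 0, 0, 0.07],
)

```text
t: 2.2
tool_pos: [0.4937, -0.3868, 0.1049]
orientation: [-1.25, 1.142, -1.145]
force: [-0.2, 1.1, -0.4]
opening: 0.0501
```

Run:
```python
from plant import robot, imaging
from h import *
s=robot.read_state(); print(s['t'],s['dq'].round(3)); plan(s,[.4962,-.384,.072],goalR(.097),1)
```

```text
2.2 [-0.014  0.071  0.057  0.    -0.127  0.001]
total dp [ 0.0025  0.0028 -0.0329] turn [-0.06 -0.44  0.08]
[-0.0026  0.0329  0.0027] [-0.06 -0.44  0.08]
```

>>> carry_out(
  motion=[-0.0016, 0.006, 0.0016, 0, -0.4, 0, 0.07, -0.001, 0.009, 0.001, 0, 0, 0, 0.07, 0, 0.009, 0, 0, 0, 0, 0.07, 0, 0.005, 0, 0, 0, 0, 0.07, 0, 0, 0, 0, 0, 0, 0.07],
)

```text
t: 2.7
tool_pos: [0.4944, -0.3834, 0.0709]
orientation: [-1.253, 1.14, -1.138]
force: [0.2, -0.5, -0.9]
opening: 0.0496
```

Run:
```python
from plant import robot, imaging
from h import *
m=imaging.camera_model("wrist"); a=imaging.read_camera("wrist");b=imaging.read_camera("side")
cv2.imwrite("pics/p3.png",np.hstack([cv2.resize(a,(400,300)),cv2.resize(b[100:250,150:350],(400,300))]))
cv2.imwrite("pics/w3.png",a)
s=robot.read_state(); print(s['t'],s['tool_pos'],s['force'],s['dq'].round(3)); plan(s,[.4962,-.384,.072],goalR(.097),1)
```

```text
2.8 [ 0.49484601 -0.38380934  0.07196843] [-0.23416637  0.16376948  0.14708275] [-0.001 -0.01  -0.01   0.001  0.002  0.001]
total dp [ 0.0014 -0.0002  0.    ] turn [ 0.02 -0.12 -0.01]
[ 0.0003 -0.      0.0013] [ 0.02 -0.12 -0.01]
```

View pics/p3.png

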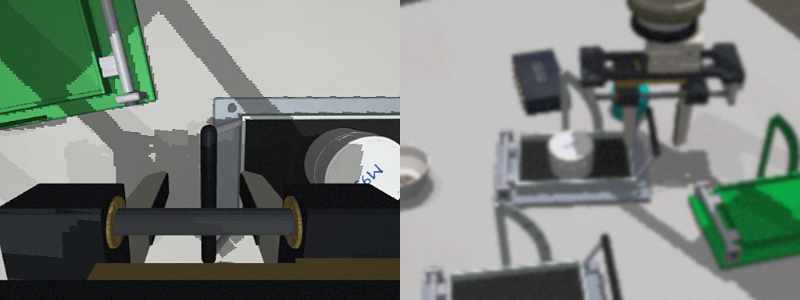

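The bar sits midway between the fingers (wrist view, bar column ~208 between finger edges ~165 and ~243). Closing now.

>>> carry_out(
  motion=[0, 0, 0.001, 0, 0, 0, -0.3, 0, 0, 0, 0, 0, 0, -0.6, 0, 0, 0, 0, 0, 0, -1, 0, 0, 0, 0, 0, 0, -1, 0, 0, 0, 0, 0, 0, -1],
  squeeze=20,
)

```text
t: 3.3
tool_pos: [0.4972, -0.3847, 0.0744]
orientation: [-1.253, 1.136, -1.142]
force: [-0.1, -0.0, 1.0]
opening: 0.0143
```

Run:
```python
from plant import robot
from h import *
s=robot.read_state(); print(s['t'],s['tool_pos'],s['force'],s['opening'],s['dq'].round(3)); plan(s,[.4962,-.384,.072],goalR(.097),1)
r=np.array([-.19,0,.044])
for dt in(1,1.5,2):
    a=np.radians(dt); M=R.from_rotvec([0,a,0]); d=M.apply(r)-r; print(dt,"tray disp x,z",d.round(5))
# test direction in tool: tool x=-ey, y=-z, z=ex ; rot +ey*a => tool x turn -a
```

```text
3.3 [ 0.49724387 -0.38471373  0.0743607 ] [-0.0996877  -0.01792605  1.01176595] 0.014302712931399987 [-0.001 -0.004 -0.002  0.001 -0.003  0.001]
total dp [-0.001   0.0007 -0.0024] turn [-0.13 -0.1   0.15]
[-0.0008  0.0024 -0.001 ] [-0.13 -0.1   0.15]
1 tray disp x,z [0.0008  0.      0.00331]
1.5 tray disp x,z [0.00122 0.      0.00496]
2 tray disp x,z [0.00165 0.      0.0066 ]
```

>>> carry_out(
  motion=[0, 0, 0, 0, 0, 0, -1, 0, 0, 0, 0, 0, 0, -1, 0, -0.0012, 0.0003, -0.4, 0, 0, -1, 0, -0.0026, 0.0006, -0.8, 0, 0, -1, 0, -0.004, 0.001, -1.2, 0, 0, -1],
)

```text
t: 3.8
tool_pos: [0.4994, -0.3845, 0.0819]
orientation: [-1.286, 1.167, -1.123]
force: [3.7, -0.5, -3.1]
opening: 0.0091
```

```bash
cat >> h.py <<'E'
W=.097; C0=np.array([.4962,-.384,.072])
EX=np.array([np.cos(W),np.sin(W),0]);EY=np.array([-np.sin(W),np.cos(W),0]);EZ=np.array([0,0,1.])
H=C0+.19*EX-.044*EZ
def tray(s):
    v=np.array(s['tool_pos'])-H; a=v@EX; b=v@EZ; th=np.arctan2(b,-a)-np.arctan2(.044,.19)
    tt=(R.from_rotvec(s['orientation'])*goalR(W).inv()).as_rotvec(degrees=True)
    print("t",round(s['t'],2),"tilt",np.degrees(th).round(2),"radius err mm",((np.hypot(a,b)-np.hypot(.19,.044))*1e3).round(2),"lat mm",(v@EY*1e3).round(2),"tool tilt x,y,z",(tt@EX).round(2),(tt@EY).round(2),(tt@EZ).round(2),"F",s['force'].round(1),"M",s['wrist_torque'].round(2),"open",round(s['opening'],4))
    return th
def to(s,th):
    p=H+R.from_rotvec(EY*np.radians(th)).apply(C0-H); plan(s,p,goalR(W,np.radians(th)),1)
E
python3 - <<'E'
from plant import robot, imaging
from h import *
s=robot.read_state(); tray(s); to(s,10)
a=imaging.read_camera("wrist");b=imaging.read_camera("side")
cv2.imwrite("pics/p4.png",np.hstack([cv2.resize(a,(400,300)),cv2.resize(b[100:250,150:350],(400,300))]))
E
```

```text
t 3.8 tilt 3.04 radius err mm -0.53 lat mm -0.82 tool tilt x,y,z -0.15 2.35 -0.15 F [ 3.7 -0.5 -3.1] M [-0.15 -0.69  0.06] open 0.0091
total dp [0.0073 0.0015 0.0224] turn [-7.65 -0.17  0.14]
[-0.0008 -0.0227  0.0065] [-7.65 -0.17  0.14]
```

View pics/p4.png

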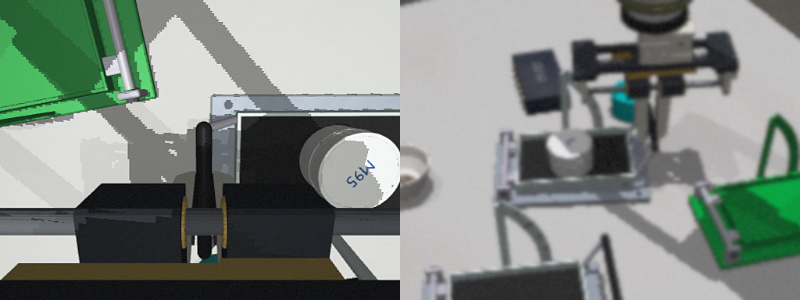

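Gripped (opening 9 mm, small forces). Lifting along the arc.

>>> carry_out(
  motion=[0, -0.004, 0.001, -1.3, 0, 0, -1, 0, -0.0046, 0.0012, -1.5, 0, 0, -1, 0, -0.0048, 0.0012, -1.5, 0, 0, -1, 0, -0.005, 0.0012, -1.5, 0, 0, -1, 0, -0.005, 0.0012, -1.5, 0, 0, -1],
)

```text
t: 4.4
tool_pos: [0.5081, -0.3837, 0.1063]
orientation: [-1.39, 1.261, -1.059]
force: [2.4, -1.3, -2.3]
opening: 0.0094
```

Run:
```python
from plant import robot, imaging
from h import *
s=robot.read_state(); tray(s); to(s,18)
```

```text
t 4.4 tilt 10.71 radius err mm -0.47 lat mm -0.82 tool tilt x,y,z -0.19 10.16 -0.17 F [ 2.4 -1.3 -2.3] M [-0.2  -0.58  0.05] open 0.0094
total dp [0.0109 0.0019 0.0222] turn [-7.84 -0.2   0.16]
[-0.0008 -0.0238  0.0069] [-7.84 -0.2   0.16]
```

>>> carry_out(
  motion=[0, -0.0049, 0.0012, -1.5, 0, 0, -1, 0, -0.005, 0.0012, -1.5, 0, 0, -1, 0, -0.005, 0.0012, -1.5, 0, 0, -1, 0, -0.005, 0.0012, -1.5, 0, 0, -1, 0, -0.005, 0.0012, -1.5, 0, 0, -1],
)

```text
t: 4.9
tool_pos: [0.521, -0.3824, 0.131]
orientation: [-1.496, 1.357, -0.988]
force: [1.1, -2.1, -3.0]
opening: 0.0091
```

Run:
```python
from plant import robot, imaging
from h import *
s=robot.read_state(); tray(s); to(s,26)
```

```text
t 4.9 tilt 18.9 radius err mm -0.39 lat mm -0.77 tool tilt x,y,z -0.29 18.24 -0.24 F [ 1.1 -2.1 -3. ] M [-0.27 -0.71  0.07] open 0.0091
total dp [0.0135 0.0021 0.0199] turn [-7.76 -0.3   0.23]
[-0.0007 -0.0231  0.0068] [-7.76 -0.3   0.23]
```

>>> carry_out(
  motion=[0, -0.0049, 0.0012, -1.5, 0, 0, -1, 0, -0.0048, 0.0012, -1.5, 0, 0, -1, 0, -0.0047, 0.0012, -1.4, 0, 0, -1, 0, -0.0042, 0.001, -1.3, 0, 0, -1, 0, -0.0036, 0.0009, -1.1, 0, 0, -1],
)

```text
t: 5.4
tool_pos: [0.5352, -0.3809, 0.1511]
orientation: [-1.593, 1.444, -0.918]
force: [-0.2, -0.9, -2.2]
opening: 0.0093
```

Run:
```python
from plant import robot, imaging
from h import *
s=robot.read_state(); tray(s); to(s,30.6)
b=imaging.read_camera("side");a=imaging.read_camera("top")
cv2.imwrite("pics/p5.png",np.hstack([cv2.resize(a[100:220,210:370],(400,300),interpolation=2),cv2.resize(b[90:240,150:350],(400,300),interpolation=2)]))
```

```text
t 5.4 tilt 26.17 radius err mm -0.3 lat mm -0.72 tool tilt x,y,z -0.43 25.65 -0.36 F [-0.2 -0.9 -2.2] M [-0.22 -0.59  0.19] open 0.0093
total dp [0.0096 0.0017 0.0115] turn [-4.94 -0.46  0.31]
[-0.0007 -0.0146  0.0038] [-4.94 -0.46  0.31]
```

View pics/p5.png

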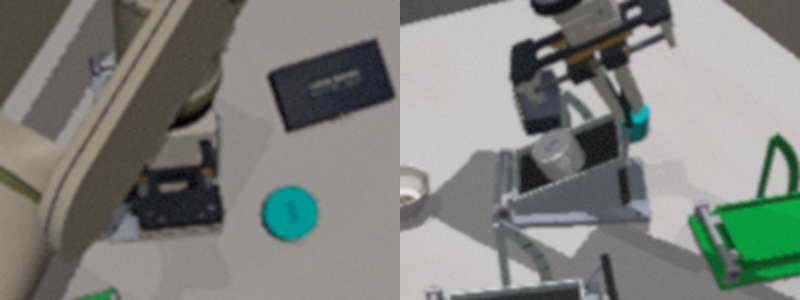

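The tin is in place (right panel, ~(558,152)) and the tray is at about 26°. Finishing the rise.

>>> carry_out(
  motion=[0, -0.0034, 0.0009, -1, 0, 0, -1, 0, -0.0034, 0.0008, -1, 0, 0, -1, 0, -0.0032, 0.0008, -0.9, 0, 0, -1, 0, -0.0022, 0.0006, -0.7, 0, 0, -1, 0, -0.001, 0.0002, -0.3, 0, 0, -1],
)

```text
t: 6.0
tool_pos: [0.5441, -0.3801, 0.1614]
orientation: [-1.645, 1.493, -0.875]
force: [-1.2, -2.2, -1.7]
opening: 0.0092
```

Run:
```python
from plant import robot, imaging
from h import *
imaging.read_camera("wrist")
s=robot.read_state(); tray(s); to(s,30.6)
b=imaging.read_camera("side")
cv2.imwrite("pics/p6.png",cv2.resize(b[90:220,180:340],(800,650)) [:600])
# measure tilt: project tray edges at candidate tilts
S=imaging.camera_model("side")
im=cv2.resize(b[90:210,180:340],(800,600),interpolation=2)
for th,col in((28,(255,0,0)),(30,(0,0,255)),(32,(0,255,0))):
    M=R.from_rotvec(EY*np.radians(th))
    P=np.array([H+M.apply(-.19*EX+.044*EZ+a*EX+bb*EY-.038*EZ) for a,bb in((.025,.048),(.025,-.048),(.175,-.048),(.175,.048))])
    q=((proj(S,P)-[180,90]+.5)*5-.5).astype(int); cv2.polylines(im,[q.reshape(-1,1,2)],True,col,1)
cv2.imwrite("pics/p6.png",im)
```

```text
t 6.05 tilt 30.21 radius err mm -0.26 lat mm -0.72 tool tilt x,y,z -0.41 29.81 -0.43 F [-1.7 -0.9  0.2] M [-0.15 -0.2   0.12] open 0.0094
total dp [0.0007 0.0008 0.0011] turn [-0.79 -0.51  0.28]
[-0.0007 -0.0014  0.0001] [-0.79 -0.51  0.28]
```

View pics/p6.png

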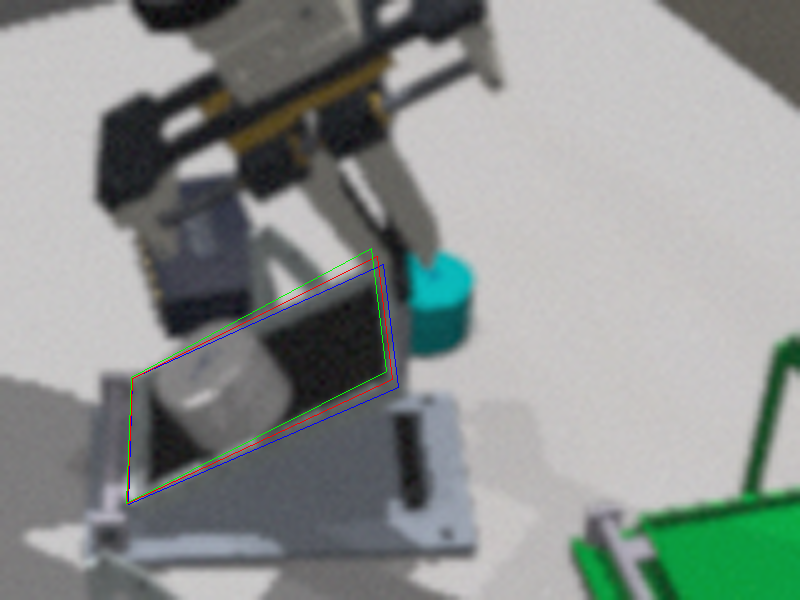

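The tray is at about 30° (image overlay, red = 30°, and the tool tilt agree). The tin is still in place. Now holding for over 2 s.

>>> carry_out(
  motion=[0, -0.001, 0.0002, -0.3, 0, 0, -1, 0, 0, 0, 0, 0, 0, -1, 0, 0, 0, 0, 0, 0, -1, 0, 0, 0, 0, 0, 0, -1, 0, 0, 0, 0, 0, 0, -1],
)

```text
t: 6.6
tool_pos: [0.5447, -0.38, 0.1621]
orientation: [-1.648, 1.496, -0.872]
force: [0.3, -0.8, -2.0]
opening: 0.0089
```

```bash
python3 -c "
from plant import robot
from h import *
tray(robot.read_state())"
```

```text
t 6.6 tilt 30.46 radius err mm -0.24 lat mm -0.7 tool tilt x,y,z -0.38 30.04 -0.43 F [ 0.3 -0.8 -2. ] M [-0.15 -0.66  0.16] open 0.0089
```

>>> carry_out(
  motion=[0, 0, 0, 0, 0, 0, -1, 0, 0, 0, 0, 0, 0, -1, 0, 0, 0, 0, 0, 0, -1, 0, 0, 0, 0, 0, 0, -1, 0, 0, 0, 0, 0, 0, -1],
)

```text
t: 7.1
tool_pos: [0.5447, -0.38, 0.1621]
orientation: [-1.648, 1.496, -0.873]
force: [0.4, -1.0, -2.7]
opening: 0.0098
```

```bash
python3 -c "
from plant import robot
from h import *
tray(robot.read_state())"
```

```text
t 7.1 tilt 30.46 radius err mm -0.19 lat mm -0.74 tool tilt x,y,z -0.38 30.02 -0.44 F [ 0.4 -1.  -2.7] M [-0.13 -0.68  0.15] open 0.0098
```

Steady. Continuing the hold.

>>> carry_out(
  motion=[0, 0, 0, 0, 0, 0, -1, 0, 0, 0, 0, 0, 0, -1, 0, 0, 0, 0, 0, 0, -1, 0, 0, 0, 0, 0, 0, -1, 0, 0, 0, 0, 0, 0, -1],
)

```text
t: 7.6
tool_pos: [0.5447, -0.38, 0.1621]
orientation: [-1.648, 1.496, -0.873]
force: [0.1, -1.3, -3.0]
opening: 0.0091
```

>>> carry_out(
  motion=[0, 0, 0, 0, 0, 0, -1, 0, 0, 0, 0, 0, 0, -1, 0, 0, 0, 0, 0, 0, -1, 0, 0, 0, 0, 0, 0, -1, 0, 0, 0, 0, 0, 0, -1],
)

```text
t: 8.1
tool_pos: [0.5447, -0.38, 0.1621]
orientation: [-1.648, 1.496, -0.873]
force: [0.6, -1.1, -2.5]
opening: 0.0095
```

>>> carry_out(
  motion=[0, 0, 0, 0, 0, 0, -1, 0, 0, 0, 0, 0, 0, -1, 0, 0, 0, 0, 0, 0, -1, 0, 0, 0, 0, 0, 0, -1, 0, 0, 0, 0, 0, 0, -1],
)

```text
t: 8.6
tool_pos: [0.5447, -0.38, 0.1621]
orientation: [-1.648, 1.496, -0.873]
force: [1.1, -1.8, -3.0]
opening: 0.0091
```

Run:
```python
from plant import robot, imaging
from h import *
s=robot.read_state(); tray(s); to(s,15); to(s,0)
b=imaging.read_camera("side"); cv2.imwrite("pics/p7.png",cv2.resize(b[90:290,150:350],(600,600),interpolation=2))
```

```text
t 8.6 tilt 30.46 radius err mm -0.19 lat mm -0.72 tool tilt x,y,z -0.39 30.02 -0.44 F [ 1.1 -1.8 -3. ] M [-0.2  -0.65  0.14] open 0.0091
total dp [-0.0307 -0.0023 -0.0424] turn [15.02 -0.48  0.32]
[-0.0009  0.0522 -0.0055] [15.02 -0.48  0.32]
total dp [-0.0485 -0.004  -0.0901] turn [30.02 -0.44  0.39]
[-0.0012  0.1024  0.0029] [30.02 -0.44  0.39]
```

View pics/p7.png

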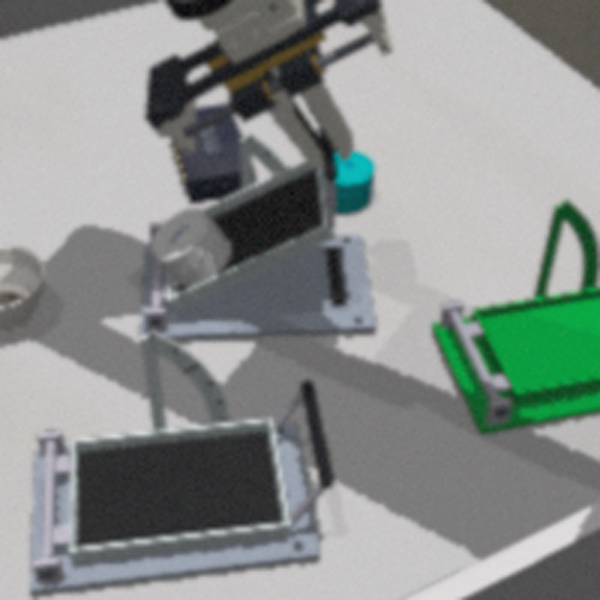

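Held about 2.6 s at 30°. The tin has crept toward the hinge wall (side crop ~(192,255)) but is still in the tray. Lowering gently.

>>> carry_out(
  motion=[0, 0.001, -0.0002, 0.3, 0, 0, -1, 0, 0.002, -0.0005, 0.6, 0, 0, -1, 0, 0.003, -0.0007, 0.9, 0, 0, -1, 0, 0.004, -0.0009, 1.2, 0, 0, -1, 0, 0.0044, -0.001, 1.3, 0, 0, -1],
)

```text
t: 9.15
tool_pos: [0.5347, -0.381, 0.1504]
orientation: [-1.59, 1.443, -0.921]
force: [1.3, -2.4, -2.5]
opening: 0.0092
```

Run:
```python
from plant import robot, imaging
from h import *
s=robot.read_state(); tray(s)
b=imaging.read_camera("side"); cv2.imwrite("pics/p8.png",cv2.resize(b[110:230,180:300],(600,600),interpolation=2))
```

```text
t 9.15 tilt 25.92 radius err mm -0.31 lat mm -0.72 tool tilt x,y,z -0.42 25.46 -0.42 F [ 1.3 -2.4 -2.5] M [-0.22 -0.63  0.19] open 0.0092
```

View pics/p8.png

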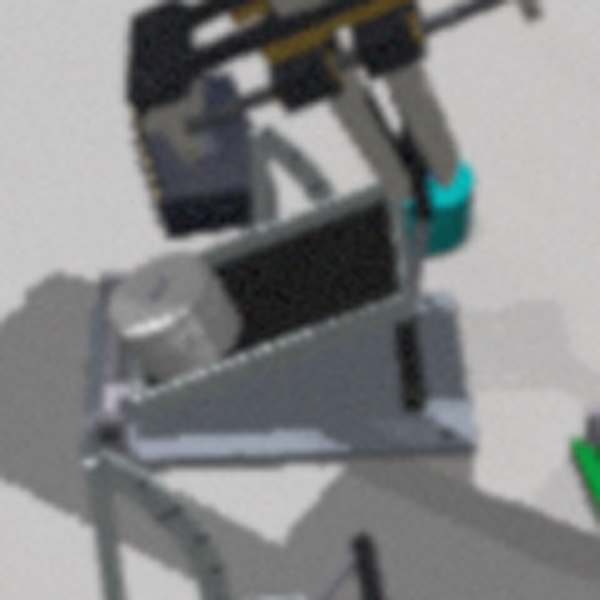

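The tin rests against the rear wall at (180,315), upright in the tray. Continuing down.

>>> carry_out(
  motion=[0, 0.0044, -0.001, 1.3, 0, 0, -1, 0, 0.0044, -0.001, 1.3, 0, 0, -1, 0, 0.0044, -0.001, 1.3, 0, 0, -1, 0, 0.0044, -0.001, 1.3, 0, 0, -1, 0, 0.0044, -0.001, 1.3, 0, 0, -1],
)

```text
t: 9.7
tool_pos: [0.5213, -0.3823, 0.1315]
orientation: [-1.499, 1.36, -0.991]
force: [1.4, -0.8, -2.1]
opening: 0.0089
```

```bash
python3 -c "
from plant import robot
from h import *
tray(robot.read_state())"
```

```text
t 9.7 tilt 19.08 radius err mm -0.38 lat mm -0.77 tool tilt x,y,z -0.49 18.39 -0.43 F [ 1.4 -0.8 -2.1] M [-0.23 -0.68  0.08] open 0.0089
```

>>> carry_out(
  motion=[0, 0.0044, -0.001, 1.3, 0, 0, -1, 0, 0.0044, -0.001, 1.3, 0, 0, -1, 0, 0.0044, -0.001, 1.3, 0, 0, -1, 0, 0.0044, -0.001, 1.3, 0, 0, -1, 0, 0.0044, -0.001, 1.3, 0, 0, -1],
)

```text
t: 10.2
tool_pos: [0.5105, -0.3834, 0.1117]
orientation: [-1.409, 1.275, -1.057]
force: [2.1, -1.5, -2.5]
opening: 0.0093
```

```bash
python3 -c "
from plant import robot
from h import *
s=robot.read_state();tray(s);to(s,0)"
```

```text
t 10.2 tilt 12.43 radius err mm -0.46 lat mm -0.78 tool tilt x,y,z -0.6 11.4 -0.43 F [ 2.1 -1.5 -2.5] M [-0.31 -0.56  0.12] open 0.0093
total dp [-0.0143 -0.0006 -0.0397] turn [11.4  -0.43  0.6 ]
[-0.0011  0.0417 -0.0062] [11.4  -0.43  0.6 ]
```

>>> carry_out(
  motion=[0, 0.0042, -0.001, 1.1, 0, 0.1, -1, 0, 0.0042, -0.001, 1.1, 0, 0.1, -1, 0, 0.004, -0.001, 1.1, 0, 0.1, -1, 0, 0.0036, -0.0009, 1, 0, 0, -1, 0, 0.003, -0.0008, 0.8, 0, 0, -1],
)

```text
t: 10.7
tool_pos: [0.5029, -0.3842, 0.0931]
orientation: [-1.332, 1.21, -1.102]
force: [3.7, -0.6, -2.9]
opening: 0.0093
```

```bash
python3 -c "
from plant import robot
from h import *
s=robot.read_state();tray(s);to(s,0)"
```

```text
t 10.7 tilt 6.5 radius err mm -0.52 lat mm -0.83 tool tilt x,y,z -0.35 5.78 -0.45 F [ 3.7 -0.6 -2.9] M [-0.16 -0.75  0.1 ] open 0.0093
total dp [-0.0067  0.0002 -0.0211] turn [ 5.78 -0.45  0.35]
[-0.0009  0.0216 -0.0045] [ 5.78 -0.45  0.35]
```

>>> carry_out(
  motion=[0, 0.003, -0.0007, 0.9, 0, 0, -1, 0, 0.003, -0.0007, 0.9, 0, 0, -1, 0, 0.0028, -0.0007, 0.8, 0, 0, -1, 0, 0.0022, -0.0005, 0.7, 0, 0, -1, 0, 0.0016, -0.0004, 0.5, 0, 0, -1],
)

```text
t: 11.2
tool_pos: [0.4988, -0.3845, 0.0796]
orientation: [-1.276, 1.159, -1.135]
force: [2.5, -0.6, -2.3]
opening: 0.0092
```

```bash
python3 -c "
from plant import robot
from h import *
s=robot.read_state();tray(s);to(s,0)"
```

```text
t 11.2 tilt 2.36 radius err mm -0.57 lat mm -0.78 tool tilt x,y,z -0.37 1.62 -0.43 F [ 2.5 -0.6 -2.3] M [-0.13 -0.67  0.01] open 0.0092
total dp [-0.0026  0.0005 -0.0076] turn [ 1.62 -0.43  0.37]
[-0.0008  0.0077 -0.0023] [ 1.62 -0.43  0.37]
```

Lower slowly and watch for the force change that marks the base.

>>> carry_out(
  motion=[0, 0.0012, -0.0003, 0.35, 0, 0, -1, 0, 0.0012, -0.0003, 0.35, 0, 0, -1, 0, 0.001, -0.0003, 0.3, 0, 0, -1, 0, 0.0008, -0.0002, 0.2, 0, 0, -1, 0, 0.0005, -0.0001, 0.1, 0, 0, -1],
)

```text
t: 11.7
tool_pos: [0.4975, -0.3847, 0.0747]
orientation: [-1.257, 1.142, -1.147]
force: [2.6, -0.2, -2.2]
opening: 0.0088
```

```bash
python3 -c "
from plant import robot
from h import *
s=robot.read_state();tray(s);to(s,0)"
```

```text
t 11.7 tilt 0.86 radius err mm -0.56 lat mm -0.82 tool tilt x,y,z -0.38 0.18 -0.43 F [ 2.6 -0.2 -2.2] M [-0.17 -0.5   0.03] open 0.0088
total dp [-0.0013  0.0007 -0.0027] turn [ 0.18 -0.43  0.38]
[-0.0008  0.0027 -0.0012] [ 0.18 -0.43  0.38]
```

>>> carry_out(
  motion=[0, 0.0006, -0.0001, 0.1, 0, 0, -1, 0, 0.0005, -0.0001, 0.1, 0, 0, -1, 0, 0.0004, -0.0001, 0.1, 0, 0, -1, 0, 0.0003, 0, 0, 0, 0, -1, 0, 0, 0, 0, 0, 0, -1],
)

```text
t: 12.2
tool_pos: [0.4975, -0.3847, 0.0744]
orientation: [-1.253, 1.137, -1.149]
force: [1.5, 0.4, -0.0]
opening: 0.0091
```

```bash
python3 -c "
from plant import robot
from h import *
s=robot.read_state();tray(s);to(s,0)"
```

```text
t 12.2 tilt 0.77 radius err mm -0.59 lat mm -0.81 tool tilt x,y,z -0.39 -0.15 -0.41 F [ 1.5  0.4 -0. ] M [-0.   -0.36  0.05] open 0.0091
total dp [-0.0013  0.0007 -0.0024] turn [-0.15 -0.41  0.39]
[-0.0008  0.0024 -0.0012] [-0.15 -0.41  0.39]
```

Vertical force dropped from −2.2 N to 0 and z is back to its grip value of 0.0744, so the tray is on its base. Letting go.

>>> carry_out(
  motion=[0, 0.0003, 0, 0, 0, 0, -1, 0, 0, 0, 0, 0, 0, -0.7, 0, 0, 0, 0, 0, 0, -0.5, 0, 0, 0, 0, 0, 0, -0.2, 0, 0, 0, 0, 0, 0, 0.05],
)

```text
t: 12.7
tool_pos: [0.4965, -0.3847, 0.0732]
orientation: [-1.254, 1.139, -1.148]
force: [0.3, 0.1, -1.1]
opening: 0.0336
```

Run:
```python
from plant import robot, imaging
from h import *
b=imaging.read_camera("side"); a=imaging.read_camera("wrist")
cv2.imwrite("pics/p9.png",np.hstack([cv2.resize(a,(400,400)),cv2.resize(b[110:230,180:300],(400,400),interpolation=2)]))
s=robot.read_state();tray(s)
```

```text
t 12.8 tilt 0.37 radius err mm 0.04 lat mm -0.69 tool tilt x,y,z -0.35 -0.04 -0.43 F [-1.2  0.4  0.4] M [-0.07 -0.05  0.02] open 0.0417
```

View pics/p9.png

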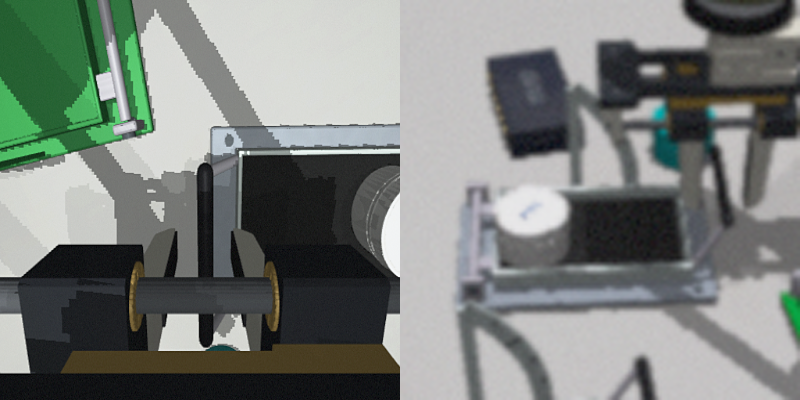

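The bar is free between the open fingers (wrist column ~205), the tray is level and the tin is upright in it at (533,230). Retreating straight up.

>>> carry_out(
  motion=[0, -0.004, 0, 0, 0, 0, 0.05, 0, -0.012, 0, 0, 0, 0, 0.05, 0, -0.02, 0, 0, 0, 0, 0.05, 0, -0.03, 0, 0, 0, 0, 0.05, 0, -0.03, 0, 0, 0, 0, 0.05],
)

```text
t: 13.3
tool_pos: [0.4937, -0.3817, 0.1688]
orientation: [-1.254, 1.148, -1.14]
force: [-0.1, -1.1, -0.6]
opening: 0.0486
```

>>> carry_out(
  motion=[0, -0.03, -0.02, 0, 0, 0, 0.05, 0, -0.02, -0.03, 0, 0, 0, 0.05, 0, -0.01, -0.03, 0, 0, 0, 0.05, 0, 0, -0.015, 0, 0, 0, 0.05, 0, 0, 0, 0, 0, 0, 0.05],
)

```text
t: 13.8
tool_pos: [0.3996, -0.3928, 0.2451]
orientation: [-1.257, 1.132, -1.153]
force: [0.8, 1.0, -0.1]
opening: 0.0487
```

Run:
```python
from plant import robot, imaging
from h import *
b=imaging.read_camera("side"); a=imaging.read_camera("wrist")
cv2.imwrite("pics/p10.png",np.hstack([cv2.resize(a,(400,400)),cv2.resize(b[110:310,150:350],(400,400),interpolation=2)]))
s=robot.read_state();print(s['t'],s['tool_pos'],s['force'],s['dq'].round(3))
```

```text
13.9 [ 0.4010935  -0.39247047  0.24454456] [-0.19849984  0.16034903 -0.46164976] [ 0.015  0.031  0.003  0.003 -0.006  0.003]
```

View pics/p10.png

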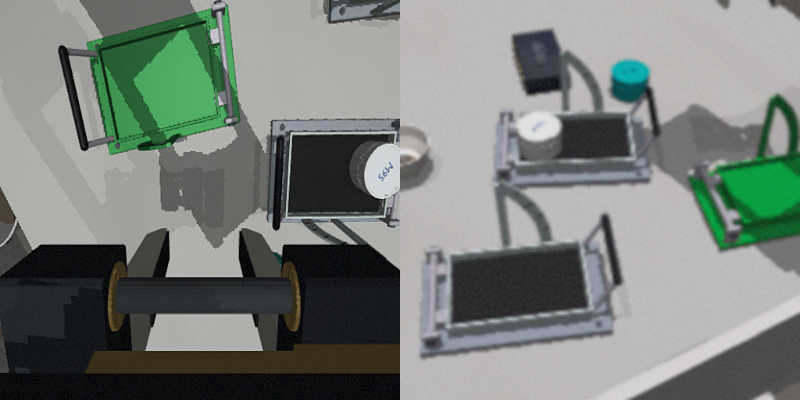

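The gripper is clear. The loaded tray is level with the tin in it (right panel (540,135)), and the empty tray is down (520,285). Handing in.

```bash
python3 -c "
from plant import robot
print(robot.close_job(), robot.read_state()['t'])"
```

```text
the job is handed in; nothing more can be done
the job is handed in; nothing more can be done
```

I tilted the loaded tray by its black bar to about 30°, held it there for about 2.6 s, lowered it gently and let go. I backed clear and handed the job in at about 14 s of the 42 s allowed.

**Tilt:** The tool's own tilt read 30.0°. The angle worked out from its position read 30.5°. The gripper held the bar about 2 mm off centre, which probably explains the difference. The side picture agreed with about 30°.

**Lowering:** The vertical force dropped to zero and the height came back to its value at the grip before I opened the fingers. The highest force I read on the wrist was about 5 N.

**Final pictures:** The loaded tray is level, the empty tray is down, and the gripper touches nothing.

**Tin:** It slid during the hold until it rested against the tray's rear wall. It stayed upright in the tray, but it is not where it started.

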